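# Put two washed formula dispensers back together

## Task

Put the two formula dispensers on the cork mat back together: stand the wide tier upright on the wide base and close it with the wide lid, and do the same with the narrow tier and lid on the narrow base. Each tier must sit inside its base's rim and each lid must sit fully home, level in its own tier. Leave the teether, the cream jar, the soother and the glass bottle where they stand.

Things in the scene. Friction and masses are not known exactly. Their poses are not given: they have to be found in the camera images.
- wide_base: Wide dispenser base: a grey round shallow saucer stuck down on the mat (does not move), 88 mm outer diameter, 13 mm high; a 5 mm thick rim surrounds a flat floor 78 mm in diameter, 8 mm above the origin (rim 5 mm over the floor). Origin: centre of its underside, z up, on the cork mat, whose top is 4 mm above the dresser top.
- narrow_base: Narrow dispenser base: the same as the wide one but 70 mm outer diameter; its floor is 60 mm in diameter, 8 mm above the origin, the rim top 13 mm above it. Stuck down. Origin: centre of its underside, z up.
- wide_tier: Wide tier: an empty white plastic cup, open at the top, straight wall, 66 mm outer diameter, 60 mm inside, 46 mm high, inner floor 4 mm above the underside, about 70 g, loose, upright on the mat. Origin: centre of its underside, z up along its axis.
- narrow_tier: Narrow tier: the same as the wide tier but 48 mm outer diameter, 42 mm inside, 46 mm high, about 50 g, loose, upright. Origin: centre of its underside, z up along its axis.
- wide_lid: Wide lid, grey, loose, about 50 g, standing on its plug: plug 48 mm diameter, 10 mm high (edge bevelled 3 mm); disc 66 mm diameter, 10 to 18 mm above the origin; upright central spout to hold it by, 24 mm diameter, 18 to 50 mm above the origin. Origin: centre of the plug's underside, z up. Fully home (plug in tier, disc on its rim), its origin is 36 mm above the tier's origin.
- narrow_lid: Narrow lid: the same heights as the wide lid; plug 30 mm, disc 48 mm, spout 24 mm in diameter, about 35 g. Origin: centre of the plug's underside, z up along the spout. Fully home its origin is 36 mm above its tier's origin.
- teether: Beige silicone teether ring lying flat, 58 mm outer and 34 mm inner diameter, 12 mm thick; leave alone. Origin: centre of its underside.
- cream_jar: Round closed cream jar, pale green with a sand-coloured cap, 48 mm in diameter, 36 mm high; leave alone. Origin: centre of its underside.
- soother: Baby's soother lying with its teat up: pale green round shield 42 mm in diameter, 33 mm high in all; leave alone. Origin: centre of its underside.
- glass_bottle: Glass feeding bottle with a white twist cap, 60 mm in diameter, 150 mm high, standing on the dresser beside the mat's left (+y) end; leave alone. Origin: centre of its underside.

How it is judged:
By the outcome, as a careful person would: the job done as asked, in the order asked, and still so for the second after the job is handed in, with the robot touching nothing.
It also fails if it takes over 128 s, if anything falls off the work surface, if the arm or the gripper's body presses on something with over 40 N, if the wrist force passes 120 N, or if a joint passes its speed limit or range.

## Robot

A 6-joint arm with a two-finger parallel gripper is mounted at the origin on the work surface. World frame = base frame: x ahead of the robot, y to its left, z up, the work surface at z = 0. Lengths are in m, angles in rad, forces in N, time in s.
With the tool pointing down it reaches from about 0.25 to 0.775 m from the base axis. Payload 4 kg.
Tool frame: the origin (TCP) lies on the centre line of the jaws, within the pads' length; the fingertips stand 17 mm ahead of it and the grasp point (between the pads) lies 2 mm behind it; z points along the fingers, y is the line along which they close (so a half turn about z gives the same grasp; the last joint's range is limited). The gripper opens to 94 mm and grips with 3 to 60 N. Pads are 16 mm wide; open, the fingers measure 119 mm over their backs; the gripper's body (75 mm by 177 mm) begins 78 mm behind the grasp point.
Start: joints at [1.212, 0.087, 1.371, -0, 1.684, -0.103], TCP at [0.139, 0.532, 0.223] pointing down, gripper open.
Joint ranges: [-3.1, 3.1], [-0.76, 2.03], [0.27, 2.55], [-1.08, 4.22], [0.17, 2.65], [-2.57, 2.57]. Speed limits (rad/s): [2.79, 2.79, 3.14, 3.14, 3.14, 3.14].

## Interface

Orientations are given as a unit quaternion [w, x, y, z].
In Python, from bench import arm gives the robot as it stands.
- The arm moves only by the shell command python3 -m creep 'ROWS' [OPENING]. ROWS is JSON, a list of rows, each a list of 6 numbers: the shift along the tool's x, y, z scaled (see below), then the turn, a rotation vector about the tool's x, y, z scaled (see below). In form: [[dx, dy, dz, wx, wy, wz], ...]. A call has 1 to 20 rows; each row is the pose to reach, as a shift and turn from the pose commanded when the call began, along the tool's axes at that moment, turning the shorter way round; what a row does not reach only later rows make up. The controller multiplies each number of a shift by 500 mm and each number of a turn by 2 pi rad. A row lasts 1/12 s, in which the tool goes at most 41.7 mm and 7.16 degrees, less where a joint would pass 70% of its speed; a pose out of reach is approached as far as the arm can. A call with a number of a shift or a turn outside -1 to 1 is refused whole. A call with a gripper value outside its range is refused whole. OPENING is the finger opening in mm, from 0 to 94, set as the call begins (- or left out, the last holds). The fingers move at their own pace and stop on an object; the grip force is fixed at half the most. Time passes only in rows, so rows that repeat a pose let the fingers close. It gives the time, the measured TCP pose, the force, the opening and the grip force at its end, in the units of the state.
- arm.observe(): the state, without advancing time (a new reading comes with each control period).
- arm.snapshot(name): name is "scene" or "top" or "wrist"; returns (picture, depth): 420x560x3 uint8, blue, green, red; 420x560 float32, m along the optical axis (not along the pixel's ray), 0 where there is no reading.
- arm.camera_model(name): a dict with "vfov" (degrees; the focal length in pixels is half the picture's height over the tangent of half this angle, whatever the lens; pixels are square), "cx", "cy" (the principal point, pixels), "eye" and "orientation" of the camera in the world; the wrist camera has in their place "mount" (4x4, takes a point from camera to tool coordinates, whose origin is the TCP and whose axes are the flange's). Camera axes: x right, y up, looking along -z (the intrinsics and any distortion apply to the point x, -y, -z); pixel columns grow to the right and rows downward; lengths in m; the calibration is good to about 2 mm. The wrist camera is an equidistant fisheye: a pixel r from the principal point sees the ray r / f radians off the axis. A picture is of the moment at which its call begins: read the wrist's pose just before it. camera_model takes no time and is no camera call.
- arm.finish_job(): hands the job in; it is judged then, once.
Trained networks look in the newest picture that a camera, given by its name, has taken for a name from the list of things; names that differ only in an ending like _2 or _b are one class to them, and where a whole thing is asked for, a point or a joint stands for the part that bears it (a point fixed in the world has none). Each returns a list of dicts, best first, with "p" (0 to 1); they miss things now and then, are a little off and sometimes report something else, mostly with a low value. They report only what shows in the picture. A call takes as long as a camera call.
- arm.find_in(name, camera): "rect" ([centre column, centre row, width, height] as shares, 0 to 1, of the picture: columns of its width, rows of its height, round what is visible of it).
The state is a dict: "time": time; "qpos": joint angles; "joint_velocities": joint speeds; "joint_torque": joint torques, N m; "eef_pos": TCP position; "tool_rot": TCP orientation; "contact_force": force on the tool from outside, world axes, zero at the start; "torque": the same for the moment, N m; "finger_gap": finger opening in m; "finger_force": force on a finger pad.
Only numpy, scipy, OpenCV 4.12 (cv2) and the standard library are available. Lean on these libraries where they do the work, as an engineer would, in place of code of your own. Each camera call takes 0.05 s, during which the arm holds its last target. There are 200 camera calls.

## Working session

There is one attempt and no reset: what is moved stays moved. The work goes in short steps, Python scripts to look and compute and a shell command to move; the robot and the scene stay as the last step left them, time stands still between calls to the robot, and variables do not carry over. Pictures are saved under pics/ and viewed, at most 14 in all, crops included, and the job is handed in when it is done.

```bash
mkdir -p pics; ls; python3 - <<'E'
from bench import arm
import cv2
print(arm.observe())
for n in ("scene","top","wrist"):
    print(n,arm.camera_model(n))
im,d=arm.snapshot("top"); cv2.imwrite("pics/top.png",im)
for t in "wide_base narrow_base wide_tier narrow_tier wide_lid narrow_lid teether cream_jar soother glass_bottle".split():
    print(t,[([round(v,3) for v in r["rect"]],round(r["p"],2)) for r in arm.find_in(t,"top")[:3]])
import numpy as np
np.save("top_d.npy",d)
E
```

```text
pics
{'time': 0.0, 'qpos': array([ 1.21186180e+00,  8.79317436e-02,  1.37222770e+00,  9.75715074e-06,
        1.68359650e+00, -1.03084005e-01]), 'joint_velocities': array([ 0.00203211, -0.00145613, -0.00063531, -0.0003116 , -0.00020258,
        0.00044579]), 'joint_torque': array([-1.35183367e-03, -3.40165544e+01, -3.02432764e+01,  7.16515118e-02,
        3.27566627e-02, -1.68585243e-04]), 'eef_pos': array([0.13900188, 0.53162268, 0.22133032]), 'tool_rot': array([-2.52373800e-04,  1.27576021e-01,  9.91828205e-01, -1.05180568e-03]), 'contact_force': array([ 0.35639027, -0.05455834,  0.55010527]), 'torque': array([-0.04244971,  0.04734468,  0.03195199]), 'finger_force': 0.0, 'finger_gap': 0.09430765217217688}
scene {'vfov': 54.40493471447412, 'cx': 278.38950901271704, 'cy': 212.86175804314118, 'eye': array([ 0.79628757, -0.47079864,  1.01163213]), 'orientation': array([0.94008991, 0.24735771, 0.06031554, 0.22673148])}
top {'vfov': 56.78168900484207, 'cx': 281.58521862118903, 'cy': 208.64043497969746, 'eye': array([0.45903038, 0.04074524, 0.84505492]), 'orientation': array([ 0.71299401,
[... 380 characters left out ...]
64009e-01],
       [ 0.00000000e+00,  0.00000000e+00,  0.00000000e+00,
         1.00000000e+00]])}
wide_base [([0.727, 0.565, 0.076, 0.103], 0.79)]
narrow_base [([0.525, 0.401, 0.05, 0.049], 0.67)]
wide_tier [([0.333, 0.556, 0.055, 0.073], 0.39)]
narrow_tier [([0.736, 0.386, 0.054, 0.062], 0.76)]
wide_lid [([0.332, 0.553, 0.056, 0.07], 0.78), ([0.822, 0.467, 0.035, 0.045], 0.37)]
narrow_lid [([0.552, 0.564, 0.04, 0.045], 0.63)]
teether [([0.623, 0.482, 0.054, 0.074], 0.8)]
cream_jar [([0.443, 0.487, 0.043, 0.061], 0.66), ([0.622, 0.481, 0.053, 0.068], 0.48)]
soother [([0.817, 0.463, 0.037, 0.052], 0.72)]
glass_bottle [([0.156, 0.462, 0.097, 0.079], 0.95), ([0.33, 0.559, 0.058, 0.063], 0.31)]
```

View pics/top.png

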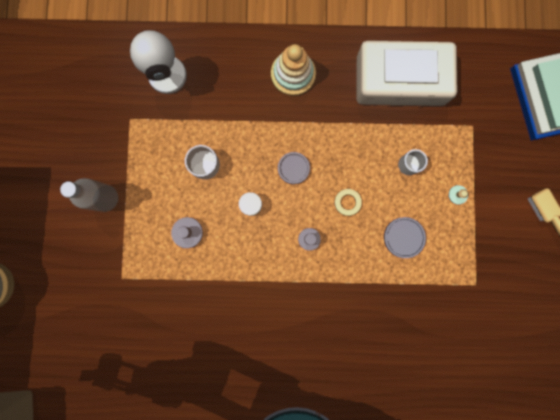

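The top view shows: wide tier (202,161), narrow base (294,168), narrow tier (414,161), soother (459,194), wide base (405,237), teether (348,202), narrow lid (311,239), wide lid (187,233), jar (250,204) and bottle (90,195). The network boxes agree with this.

```bash
cat > h.py <<'E'
import numpy as np
from scipy.spatial.transform import Rotation as R
from scipy.optimize import least_squares
from bench import arm
def rot(q): return R.from_quat([q[1],q[2],q[3],q[0]]).as_matrix()
def cloud(name,d,st=None):
    c=arm.camera_model(name); h,w=d.shape
    f=h/2/np.tan(np.radians(c["vfov"]/2)); v,u=np.mgrid[:h,:w]
    x=(u-c["cx"])/f; y=(v-c["cy"])/f
    if name=="wrist":
        r=np.hypot(x,y)+1e-9; s=np.tan(r)/r; x,y=x*s,y*s
        M=c["mount"]; T=rot(st["tool_rot"])
        p=np.stack([x*d,-y*d,-d],-1)@M[:3,:3].T+M[:3,3]
        return p@T.T+st["eef_pos"]
    return np.stack([x*d,-y*d,-d],-1)@rot(c["orientation"]).T+c["eye"]
def circ(p,r):  # centre of circle of known radius through edge points
    return least_squares(lambda c:np.hypot(*(p-c).T)-r,p.mean(0),loss="soft_l1",f_scale=.001).x
def rel(target,st):  # world shift -> tool units
    return (np.asarray(target)-st["eef_pos"])@rot(st["tool_rot"])/.5
E
python3 - <<'E'
from h import *
d=np.load("top_d.npy"); P=cloud("top",d)
mat=P[150:260:5,135:470:5,2]; print("mat z",np.median(mat))
px=dict(wide_tier=(202,161),narrow_base=(294,168),narrow_tier=(414,161),soother=(459,194),wide_base=(405,237),teether=(348,202),narrow_lid=(311,239),wide_lid=(187,233),jar=(250,204),bottle=(90,195))
for k,(u,v) in px.items():
    w=25
    q=P[v-w:v+w,u-w:u+w].reshape(-1,3); q=q[(q[:,2]>.009)&(q[:,2]<.3)]
    top=np.percentile(q[:,2],95)
    out=[]
    for lo,hi in ((.009,.3),(.035,.3),(.015,.03)):
        s=q[(q[:,2]>lo)&(q[:,2]<hi)][:,:2]
        if len(s)>5: out.append((lo,len(s),((s.min(0)+s.max(0))/2).round(4),s.mean(0).round(4),np.ptp(s,axis=0).round(3)))
    print(k,round(top,4),*out,sep="\n   ")
E
```

```text
mat z 0.0043964894314375
wide_tier
   0.0511
   (0.009, 552, array([0.6207, 0.2091]), array([0.6224, 0.2105]), array([0.065, 0.065]))
   (0.035, 251, array([0.6207, 0.2091]), array([0.6219, 0.2101]), array([0.065, 0.065]))
   (0.015, 113, array([0.6199, 0.2081]), array([0.6209, 0.2096]), array([0.063, 0.063]))
narrow_base
   0.0177
   (0.009, 804, array([0.6075, 0.0147]), array([0.616 , 0.0149]), array([0.084, 0.067]))
   (0.015, 198, array([0.6153, 0.0147]), array([0.6155, 0.0152]), array([0.068, 0.067]))
narrow_tier
   0.0504
   (0.009, 424, array([ 0.6293, -0.2363]), array([ 0.6292, -0.2368]), array([0.047, 0.047]))
   (0.035, 208, array([ 0.6295, -0.2363]), array([ 0.6292, -0.2373]), array([0.047, 0.047]))
   (0.015, 113, array([ 0.6282, -0.236 ]), array([ 0.6285, -0.2364]), array([0.045, 0.046]))
soother
   0.0363
   (0.009, 230, array([ 0.5653, -0.3428]), array([ 0.5636, -0.3399]), array([0.039, 0.04 ]))
   (0.035, 28, array([ 0.5644, -0.3423]), array([ 0.5651, -0.3426]), array([0.013, 0.012]))
   (0.015, 10, array([ 0.5662, -0.3426]), array([ 0.5639, -0.3386]), array([0.015, 0
[... 780 characters left out ...]
rray([0.4718, 0.2377]), array([0.067, 0.069]))
   (0.035, 123, array([0.4727, 0.2393]), array([0.4721, 0.2376]), array([0.023, 0.023]))
   (0.015, 632, array([0.4722, 0.239 ]), array([0.4718, 0.2379]), array([0.064, 0.065]))
jar
   0.042
   (0.009, 419, array([0.5345, 0.1049]), array([0.5335, 0.1049]), array([0.047, 0.046]))
   (0.035, 405, array([0.5347, 0.1049]), array([0.5339, 0.1054]), array([0.047, 0.046]))
bottle
   0.1501
   (0.009, 1288, array([0.5434, 0.4199]), array([0.5404, 0.41  ]), array([0.059, 0.053]))
   (0.035, 1166, array([0.5434, 0.4199]), array([0.5407, 0.4107]), array([0.059, 0.053]))
   (0.015, 67, array([0.5426, 0.4064]), array([0.5389, 0.402 ]), array([0.055, 0.024]))
```

```bash
cat > go.py <<'E'
import sys
from h import *
W=dict(wt=(.6207,.2091),nb=(.6153,.0147),nt=(.6293,-.2363),wb=(.4702,-.2245),nl=(.463,-.0196),wl=(.472,.238))
st=arm.observe(); print(st["eef_pos"].round(4),st["contact_force"].round(1),round(st["finger_gap"],4),round(st["time"],1))
for a in sys.argv[1:]:
    k,z=a.split(","); print(a,rel([*W[k],float(z)],st).round(4))
E
python3 go.py wt,.15 wt,.22 wt,.034
```

```text
[0.1392 0.5321 0.2225] [ 0.1 -0.3  0.2] 0.094 0.6
wt,.15 [-1.0952 -0.3814  0.145 ]
wt,.22 [-1.0952 -0.3813  0.005 ]
wt,.034 [-1.0952 -0.3814  0.377 ]
```

```bash
python3 -m creep '[[-0.95,-0.33,0,0,0,0],[-0.95,-0.33,0,0,0,0],[-0.95,-0.33,0,0,0,0],[-0.95,-0.33,0,0,0,0],[-0.95,-0.33,0,0,0,0],[-0.95,-0.33,0,0,0,0],[-0.95,-0.33,0,0,0,0],[-0.95,-0.33,0,0,0,0],[-0.95,-0.33,0,0,0,0],[-0.95,-0.33,0,0,0,0],[-0.95,-0.33,0,0,0,0],[-0.95,-0.33,0,0,0,0],[-0.95,-0.33,0,0,0,0],[-0.95,-0.33,0,0,0,0],[-0.95,-0.33,0,0,0,0],[-0.95,-0.33,0,0,0,0]]' 94; python3 - <<'E'
from h import *
import cv2
st=arm.observe(); im,d=arm.snapshot("wrist"); P=cloud("wrist",d,st); cv2.imwrite("pics/w1.png",im)
q=P.reshape(-1,3)[d.ravel()>0]
m=(np.hypot(q[:,0]-.62,q[:,1]-.21)<.045)&(q[:,2]>.045)&(q[:,2]<.065)
s=q[m]; print(len(s),s[:,2].mean(),((s.max(0)+s.min(0))/2).round(4),np.ptp(s,axis=0).round(3),circ(s[:,:2],.0315))
E
python3 go.py wt,.034
```

```text
time: 1.88
eef_pos: [0.556, 0.2533, 0.2227]
tool_rot: [-0.0, 0.127, 0.992, 0.0]
contact_force: [-0.9, 1.0, 0.2]
finger_gap: 0.0939
finger_force: 0.0
584 0.04955353926886743 [0.6208 0.2104 0.0486] [0.065 0.065 0.007] [0.62047861 0.21066203]
[0.5559 0.2535 0.2229] [ 0.2  0.1 -0.7] 0.0941 1.9
wt,.034 [-0.1477 -0.0536  0.3778]
```

View pics/w1.png

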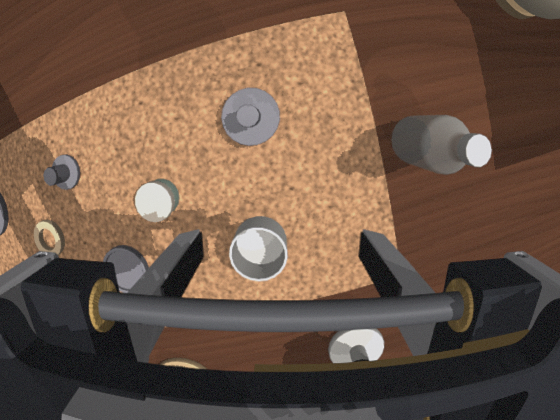

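The wrist view shows the wide tier at (258,250) midway between the fingers. Its position agrees with the top camera to 1.5 mm, so I descend.

```bash
python3 -m creep '[[-0.148,-0.052,0.1,0,0,0],[-0.148,-0.052,0.1,0,0,0],[-0.148,-0.052,0.15,0,0,0],[-0.148,-0.052,0.2,0,0,0],[-0.148,-0.052,0.25,0,0,0],[-0.148,-0.052,0.3,0,0,0],[-0.148,-0.052,0.34,0,0,0],[-0.148,-0.052,0.36,0,0,0],[-0.148,-0.052,0.378,0,0,0],[-0.148,-0.052,0.378,0,0,0],[-0.148,-0.052,0.378,0,0,0]]' && python3 -m creep '[[0,0,0,0,0,0],[0,0,0,0,0,0],[0,0,0,0,0,0],[0,0,0,0,0,0],[0,0,0,0,0,0],[0,0,0,0,0,0],[0,0,0,0,0,0],[0,0,0,0,0,0]]' 55; python3 go.py
```

```text
time: 2.85
eef_pos: [0.6222, 0.2091, 0.0345]
tool_rot: [0.001, 0.127, 0.992, 0.0]
contact_force: [-0.7, 0.0, 0.1]
finger_gap: 0.0941
finger_force: 0.0
time: 3.52
eef_pos: [0.6224, 0.2085, 0.0342]
tool_rot: [0.001, 0.128, 0.992, 0.0]
contact_force: [-0.2, 0.5, 4.4]
finger_gap: 0.0648
finger_force: 29.7
[0.6224 0.2085 0.0342] [-0.2  0.5  4.4] 0.0648 3.5
```

```bash
python3 -m creep '[[0,0,-0.02,0,0,0],[0,0,-0.05,0,0,0],[0,0,-0.09,0,0,0],[0,0,-0.14,0,0,0],[0,0,-0.19,0,0,0],[0,0,-0.22,0,0,0],[0,0,-0.24,0,0,0],[0,0,-0.24,0,0,0]]'; python3 go.py wb,.16 wb,.043
```

```text
time: 4.18
eef_pos: [0.6232, 0.2087, 0.1567]
tool_rot: [0.002, 0.128, 0.992, 0.001]
contact_force: [-0.2, 0.0, -0.9]
finger_gap: 0.0649
finger_force: 29.7
[0.6232 0.2087 0.1567] [-0.2  0.  -0.9] 0.0649 4.2
wb,.16 [ 0.0767 -0.9156 -0.0091]
wb,.043 [ 0.0777 -0.9161  0.2249]
```

```bash
python3 -m creep '[[0.001,-0.015,0,0,0,0],[0.004,-0.05,0,0,0,0],[0.009,-0.11,0,0,0,0],[0.015,-0.18,0,0,0,0],[0.021,-0.25,0,0,0,0],[0.027,-0.32,0,0,0,0],[0.033,-0.39,0,0,0,0],[0.039,-0.46,0,0,0,0],[0.044,-0.53,0,0,0,0],[0.05,-0.6,0,0,0,0],[0.056,-0.67,0,0,0,0],[0.062,-0.74,0,0,0,0],[0.067,-0.8,0,0,0,0],[0.071,-0.85,0,0,0,0],[0.074,-0.89,0,0,0,0],[0.077,-0.916,0,0,0,0],[0.077,-0.916,0,0,0,0],[0.077,-0.916,0,0,0,0]]'; python3 - <<'E'
from h import *
import cv2
st=arm.observe(); im,d=arm.snapshot("wrist"); P=cloud("wrist",d,st); cv2.imwrite("pics/w2.png",im)
q=P.reshape(-1,3)[d.ravel()>0]
b=q[(q[:,2]>.012)&(q[:,2]<.02)&(np.hypot(q[:,0]-.47,q[:,1]+.2245)<.05)]
print("base",len(b),circ(b[np.hypot(b[:,0]-.47,b[:,1]+.2245)>.04][:,:2],.0425))
t=q[(q[:,2]>.168)&(q[:,2]<.18)&(np.hypot(q[:,0]-.47,q[:,1]+.2245)<.036)]
print("tier",len(t),t.mean(0),np.ptp(t,axis=0),((t.max(0)+t.min(0))/2))
E
python3 go.py wb,.043
```

```text
time: 5.68
eef_pos: [0.4681, -0.2246, 0.1522]
tool_rot: [-0.001, 0.128, 0.992, 0.001]
contact_force: [0.2, 0.5, -1.1]
finger_gap: 0.0647
finger_force: 29.7
base 2063 [ 0.47071087 -0.22434138]
tier 1681 [ 0.45759102 -0.22150379  0.17014583] [0.05828581 0.06942402 0.01198247] [ 0.46333984 -0.22325838  0.17399203]
[ 0.4686 -0.224   0.1525] [ 0.3  0.  -0.5] 0.065 5.7
wb,.043 [-0.0037 -0.0004  0.2191]
```

View pics/w2.png

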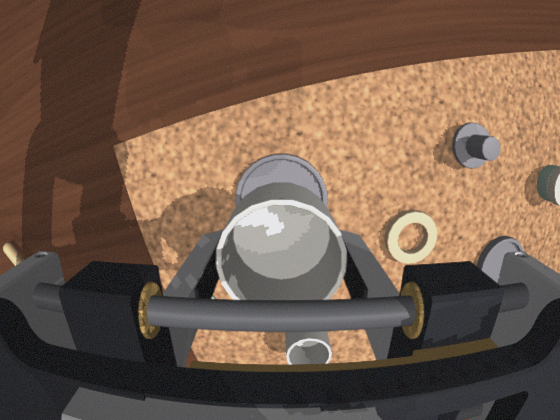

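The wide tier is held, its rim centred at about (282,250), with the wide base below it at (282,190). I'll lower it, correcting 3.6 mm in x.

```bash
python3 -m creep '[[-0.007,0.001,0.02,0,0,0],[-0.007,0.001,0.06,0,0,0],[-0.007,0.001,0.1,0,0,0],[-0.007,0.001,0.14,0,0,0],[-0.007,0.001,0.17,0,0,0],[-0.007,0.001,0.19,0,0,0],[-0.007,0.001,0.2,0,0,0],[-0.007,0.001,0.207,0,0,0],[-0.007,0.001,0.212,0,0,0],[-0.007,0.001,0.216,0,0,0],[-0.007,0.001,0.218,0,0,0],[-0.007,0.001,0.218,0,0,0]]'; python3 go.py wb,.0422
```

```text
time: 6.73
eef_pos: [0.4727, -0.2256, 0.045]
tool_rot: [0.001, 0.128, 0.992, -0.0]
contact_force: [0.7, -0.5, -0.7]
finger_gap: 0.0646
finger_force: 29.7
[ 0.4727 -0.2256  0.045 ] [ 0.7 -0.5 -0.7] 0.0646 6.7
wb,.0422 [0.0054 0.0008 0.0056]
```

Lower the last 2.5 mm, release, and rise.

```bash
python3 -m creep '[[0,0.002,0.002,0,0,0],[0,0.002,0.004,0,0,0],[0,0.002,0.005,0,0,0],[0,0.002,0.005,0,0,0]]' && python3 -m creep '[[0,0,0,0,0,0],[0,0,0,0,0,0],[0,0,0,0,0,0],[0,0,0,0,0,0],[0,0,0,0,0,0]]' 90 && python3 -m creep '[[0,0,-0.02,0,0,0],[0,0,-0.06,0,0,0],[0,0,-0.12,0,0,0],[0,0,-0.2,0,0,0],[0,0,-0.26,0,0,0],[0,0,-0.3,0,0,0],[0,0,-0.3,0,0,0]]'; python3 - <<'E'
from h import *
import cv2
st=arm.observe(); im,d=arm.snapshot("wrist"); P=cloud("wrist",d,st); cv2.imwrite("pics/w3.png",im)
q=P.reshape(-1,3)[d.ravel()>0]
q=q[np.hypot(q[:,0]-.47,q[:,1]+.2245)<.055]
b=q[(q[:,2]>.012)&(q[:,2]<.02)]
b=b[np.hypot(b[:,0]-.47,b[:,1]+.2245)>.04]; print("base",circ(b[:,:2],.0425))
t=q[q[:,2]>.05]; print("tier",len(t),circ(t[:,:2],.0315),t[:,2].mean())
A=np.c_[t[:,:2]-[.47,-.2245],np.ones(len(t))];t2=t[:,2]>np.median(t[:,2])-.003
print("plane",np.linalg.lstsq(A[t2],t[t2,2],rcond=None)[0])
E
python3 go.py wl,.2 wl,.05
```

```text
time: 7.07
eef_pos: [0.4727, -0.2244, 0.0422]
tool_rot: [0.0, 0.128, 0.992, -0.0]
contact_force: [-0.2, -0.0, 0.2]
finger_gap: 0.065
finger_force: 29.7
time: 7.48
eef_pos: [0.4726, -0.2244, 0.042]
tool_rot: [0.0, 0.128, 0.992, 0.0]
contact_force: [0.3, -0.5, 0.3]
finger_gap: 0.0897
finger_force: 0.0
time: 8.07
eef_pos: [0.4752, -0.2259, 0.1992]
tool_rot: [0.006, 0.128, 0.992, -0.002]
contact_force: [0.9, -0.4, -0.1]
finger_gap: 0.09
finger_force: 0.0
base [ 0.47099487 -0.2243926 ]
tier 44057 [ 0.47448112 -0.2261492 ] 0.29189230853964043
plane [ 0.46821678 -0.12500231  0.31936092]
[ 0.4741 -0.2252  0.1958] [ 0.6 -0.3  0.4] 0.0902 8.1
wl,.2 [ 0.2383  0.8952 -0.0118]
wl,.05 [0.2404 0.8958 0.2882]
```

View pics/w3.png

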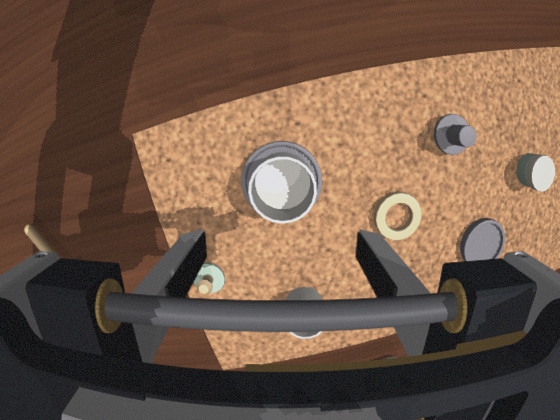

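The tier stands upright inside the base rim at (283,188). Next is the wide lid.

```bash
python3 -m creep '[[0.238,0.895,0,0,0,0],[0.238,0.895,0,0,0,0],[0.238,0.895,0,0,0,0],[0.238,0.895,0,0,0,0],[0.238,0.895,0,0,0,0],[0.238,0.895,0,0,0,0],[0.238,0.895,0,0,0,0],[0.238,0.895,0,0,0,0],[0.238,0.895,0,0,0,0],[0.238,0.895,0,0,0,0],[0.238,0.895,0,0,0,0],[0.238,0.895,0,0,0,0],[0.238,0.895,0,0,0,0],[0.238,0.895,0,0,0,0],[0.238,0.895,0,0,0,0]]' 60; python3 - <<'E'
from h import *
import cv2
st=arm.observe(); im,d=arm.snapshot("wrist"); P=cloud("wrist",d,st)
q=P.reshape(-1,3)[d.ravel()>0]; q=q[(np.hypot(q[:,0]-.472,q[:,1]-.238)<.045)]
s=q[(q[:,2]>.051)&(q[:,2]<.06)]; print("spout",len(s),s.mean(0),np.ptp(s,axis=0))
im,d=arm.snapshot("top"); P=cloud("top",d); q=P[212:262,380:430].reshape(-1,3)
t=q[(q[:,2]>.045)&(q[:,2]<.1)]; print("tier",len(t),(t.max(0)+t.min(0))/2,t[:,2].std())
t=q[(q[:,2]>.015)&(q[:,2]<.019)&(np.hypot(q[:,0]-.4702,q[:,1]+.2245)>.039)]; print("base",(t.max(0)+t.min(0))/2)
E
python3 go.py wl,.043
```

```text
time: 9.37
eef_pos: [0.4705, 0.2372, 0.191]
tool_rot: [-0.001, 0.128, 0.992, -0.001]
contact_force: [0.5, 0.5, 0.5]
finger_gap: 0.0601
finger_force: 0.0
spout 472 [0.4714424  0.24047296 0.05439606] [0.02278153 0.02351275 0.00529825]
tier 268 [ 0.47088064 -0.22388321  0.05285718] 0.004297496413775319
base [ 0.47024697 -0.22005922  0.01694675]
[0.4709 0.237  0.1917] [-0.6  0.1 -0.3] 0.0601 9.5
wl,.043 [-0.0017  0.0027  0.2974]
```

```bash
python3 -m creep '[[0,0.004,0.02,0,0,0],[0,0.004,0.07,0,0,0],[0,0.004,0.13,0,0,0],[0,0.004,0.19,0,0,0],[0,0.004,0.23,0,0,0],[0,0.004,0.26,0,0,0],[0,0.004,0.28,0,0,0],[0,0.004,0.29,0,0,0],[0,0.004,0.297,0,0,0],[0,0.004,0.297,0,0,0]]' && python3 -m creep '[[0,0,0,0,0,0],[0,0,0,0,0,0],[0,0,0,0,0,0],[0,0,0,0,0,0],[0,0,0,0,0,0],[0,0,0,0,0,0],[0,0,0,0,0,0],[0,0,0,0,0,0]]' 15 && python3 -m creep '[[0,0,-0.02,0,0,0],[0,0,-0.05,0,0,0],[0,0,-0.1,0,0,0],[0,0,-0.16,0,0,0],[0,0,-0.21,0,0,0],[0,0,-0.23,0,0,0],[0,0,-0.24,0,0,0],[0,0,-0.24,0,0,0],[0,0,-0.24,0,0,0]]'; python3 go.py wb,.16
```

```text
time: 10.3
eef_pos: [0.4714, 0.2404, 0.0435]
tool_rot: [0.0, 0.128, 0.992, 0.0]
contact_force: [0.6, 0.7, 1.2]
finger_gap: 0.0597
finger_force: 0.0
time: 10.97
eef_pos: [0.4714, 0.2407, 0.0438]
tool_rot: [0.0, 0.128, 0.992, 0.0]
contact_force: [-1.1, 0.1, 2.5]
finger_gap: 0.0238
finger_force: 30.0
time: 11.72
eef_pos: [0.4706, 0.2404, 0.1621]
tool_rot: [-0.001, 0.128, 0.992, -0.001]
contact_force: [0.3, -0.8, -0.4]
finger_gap: 0.0236
finger_force: 30.0
[0.4706 0.2404 0.1621] [ 0.3 -0.8 -0.4] 0.0236 11.7
wb,.16 [-0.2346 -0.8997  0.0048]
```

```bash
python3 -m creep '[[-0.005,-0.015,0,0,0,0],[-0.013,-0.05,0,0,0,0],[-0.029,-0.11,0,0,0,0],[-0.047,-0.18,0,0,0,0],[-0.066,-0.25,0,0,0,0],[-0.084,-0.32,0,0,0,0],[-0.103,-0.39,0,0,0,0],[-0.121,-0.46,0,0,0,0],[-0.139,-0.53,0,0,0,0],[-0.158,-0.6,0,0,0,0],[-0.176,-0.67,0,0,0,0],[-0.195,-0.74,0,0,0,0],[-0.21,-0.8,0,0,0,0],[-0.223,-0.85,0,0,0,0],[-0.232,-0.88,0,0,0,0],[-0.236,-0.898,0,0,0,0],[-0.236,-0.898,0,0,0,0],[-0.236,-0.898,0,0,0,0],[-0.236,-0.898,0,0,0,0]]'; python3 - <<'E'
from h import *
import cv2
st=arm.observe(); im,d=arm.snapshot("wrist"); P=cloud("wrist",d,st); cv2.imwrite("pics/w4.png",im)
q=P.reshape(-1,3)[d.ravel()>0]; q=q[(np.hypot(q[:,0]-.471,q[:,1]+.224)<.05)]
for n,lo,hi,r in (("tier",.053,.063,.0315),("lid",.132,.145,None)):
    s=q[(q[:,2]>lo)&(q[:,2]<hi)]; print(n,len(s),(s.max(0)+s.min(0))/2,np.ptp(s,axis=0))
    if r: print(circ(s[:,:2],r))
print(rel([.471,-.2241,.0877],st))
E
python3 go.py
```

```text
time: 13.3
eef_pos: [0.4715, -0.2225, 0.1629]
tool_rot: [-0.001, 0.127, 0.992, 0.001]
contact_force: [-0.0, 0.1, -1.4]
finger_gap: 0.0235
finger_force: 30.0
tier 415 [ 0.45584757 -0.22240651  0.05664608] [0.03480493 0.06321083 0.00723731]
[ 0.47119513 -0.22349398]
lid 4243 [ 0.47208173 -0.22189758  0.13986324] [0.06511374 0.06518698 0.01018939]
[ 1.41040589e-05 -3.42540789e-03  1.50306342e-01]
[ 0.4717 -0.2224  0.1631] [ 0.4  0.6 -0.2] 0.0237 13.3
```

View pics/w4.png

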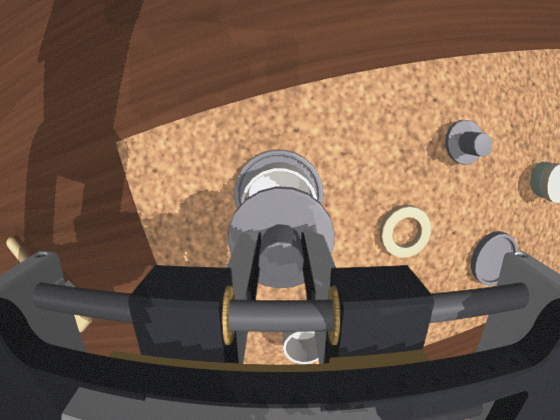

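The lid disc is at (282,235), level, above the tier opening at (281,190). After a 2 mm correction I'll lower it.

```bash
python3 -m creep '[[0.001,-0.0035,0.02,0,0,0],[0.001,-0.0035,0.05,0,0,0],[0.001,-0.0035,0.08,0,0,0],[0.001,-0.0035,0.1,0,0,0],[0.001,-0.0035,0.113,0,0,0],[0.001,-0.0035,0.121,0,0,0],[0.001,-0.0035,0.128,0,0,0],[0.001,-0.0035,0.135,0,0,0],[0.001,-0.0035,0.14,0,0,0],[0.001,-0.0035,0.144,0,0,0],[0.001,-0.0035,0.147,0,0,0],[0.001,-0.0035,0.149,0,0,0],[0.001,-0.0035,0.149,0,0,0]]'; python3 go.py
```

```text
time: 14.43
eef_pos: [0.4708, -0.2252, 0.0889]
tool_rot: [0.0, 0.128, 0.992, 0.0]
contact_force: [-0.6, -0.2, -0.4]
finger_gap: 0.0235
finger_force: 30.0
[ 0.4708 -0.2252  0.0889] [-0.6 -0.2 -0.4] 0.0235 14.4
```

```bash
python3 -m creep '[[0,0.001,0.001,0,0,0],[0,0.001,0.002,0,0,0],[0,0.001,0.003,0,0,0],[0,0.001,0.003,0,0,0]]' && python3 -m creep '[[0,0,0,0,0,0],[0,0,0,0,0,0],[0,0,0,0,0,0],[0,0,0,0,0,0]]' 50 && python3 -m creep '[[0,0,-0.02,0,0,0],[0,0,-0.06,0,0,0],[0,0,-0.12,0,0,0],[0,0,-0.18,0,0,0],[0,0,-0.2,0,0,0],[0,0,-0.2,0,0,0]]'; python3 go.py nt,.19
```

```text
time: 14.77
eef_pos: [0.4711, -0.2248, 0.0878]
tool_rot: [0.0, 0.128, 0.992, -0.0]
contact_force: [-0.2, -0.5, 1.9]
finger_gap: 0.0237
finger_force: 30.0
time: 15.1
eef_pos: [0.471, -0.2247, 0.0874]
tool_rot: [0.0, 0.128, 0.992, 0.0]
contact_force: [-0.3, -0.5, -0.3]
finger_gap: 0.0466
finger_force: 0.0
time: 15.6
eef_pos: [0.4728, -0.2258, 0.1918]
tool_rot: [0.004, 0.128, 0.992, -0.002]
contact_force: [-0.5, -0.3, -0.3]
finger_gap: 0.05
finger_force: 0.0
[ 0.4728 -0.2258  0.1918] [-0.5 -0.3 -0.3] 0.05 15.6
nt,.19 [-0.3081  0.0589  0.0059]
```

```bash
python3 -m creep '[[-0.308,0.059,0,0,0,0],[-0.308,0.059,0,0,0,0],[-0.308,0.059,0,0,0,0],[-0.308,0.059,0,0,0,0],[-0.308,0.059,0,0,0,0],[-0.308,0.059,0,0,0,0],[-0.308,0.059,0,0,0,0]]' 78; python3 - <<'E'
from h import *
import cv2
st=arm.observe(); im,d=arm.snapshot("wrist"); P=cloud("wrist",d,st); cv2.imwrite("pics/w5.png",im)
q=P.reshape(-1,3)[d.ravel()>0]
t=q[(np.hypot(q[:,0]-.6293,q[:,1]+.2363)<.035)&(q[:,2]>.045)&(q[:,2]<.06)]; print("ntier",len(t),circ(t[:,:2],.0225),(t.max(0)+t.min(0))/2)
t=q[(np.hypot(q[:,0]-.471,q[:,1]+.2245)<.045)]
for lo,hi in ((.06,.072),(.095,.11)):
    s=t[(t[:,2]>lo)&(t[:,2]<hi)]; print("lid",len(s),s.mean(0) if len(s) else "")
s=t[(t[:,2]>.06)&(t[:,2]<.072)]
if len(s): print("plane",np.linalg.lstsq(np.c_[s[:,:2]-[.471,-.2245],np.ones(len(s))],s[:,2],rcond=None)[0])
E
python3 go.py nt,.034
```

```text
time: 16.18
eef_pos: [0.6262, -0.2348, 0.1853]
tool_rot: [-0.002, 0.128, 0.992, 0.001]
contact_force: [-0.0, -0.8, -0.4]
finger_gap: 0.0783
finger_force: 0.0
ntier 545 [ 0.62939594 -0.23655553] [ 0.63009823 -0.23662585  0.04871827]
lid 3184 [ 0.47585139 -0.22385934  0.06641874]
lid 656 [ 0.47286433 -0.22415795  0.09828631]
plane [-0.00610719 -0.0005039   0.06644869]
[ 0.6261 -0.235   0.1866] [0.7 0.1 0.7] 0.0782 16.2
nt,.034 [-0.0075 -0.001   0.3051]
```

View pics/w5.png

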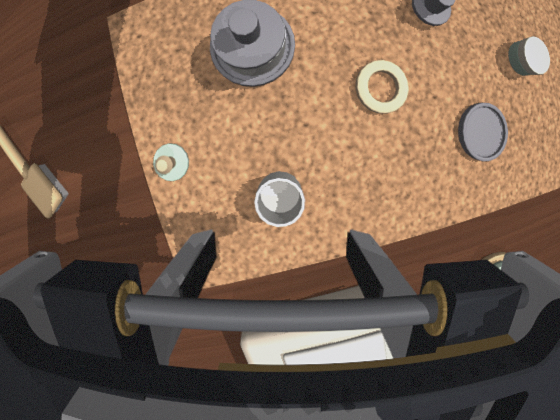

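The wide dispenser is closed: its disc top measures 0.0664 (0.066 expected) and is level. The narrow tier is at (279,200). Before descending I'll check how high the box behind it is.

```bash
python3 - <<'E'
from h import *
P=cloud("top",np.load("top_d.npy"))
q=P[30:112,340:470].reshape(-1,3); s=q[q[:,2]>.03]
print(s.min(0),s.max(0))
E
```

```text
[ 0.45903038 -0.31903999  0.03000182] [0.87845721 0.04074524 0.84505492]
```

```bash
python3 - <<'E'
from h import *
P=cloud("top",np.load("top_d.npy"))
q=P[30:112,340:470].reshape(-1,3); s=q[(q[:,2]>.03)&(q[:,2]<.5)]
print(np.percentile(s,[0,1,50,99,100],axis=0).round(3))
E
python3 go.py nt,.034
```

```text
[[ 0.759 -0.319  0.03 ]
 [ 0.76  -0.315  0.033]
 [ 0.808 -0.213  0.07 ]
 [ 0.876 -0.121  0.08 ]
 [ 0.878 -0.12   0.082]]
[ 0.6261 -0.235   0.1866] [0.7 0.1 0.7] 0.0782 16.2
nt,.034 [-0.0075 -0.001   0.3051]
```

Box is clear (x > 0.759, z < 0.082). Grasp the narrow tier.

```bash
python3 -m creep '[[-0.007,-0.002,0.03,0,0,0],[-0.007,-0.002,0.08,0,0,0],[-0.007,-0.002,0.14,0,0,0],[-0.007,-0.002,0.2,0,0,0],[-0.007,-0.002,0.24,0,0,0],[-0.007,-0.002,0.27,0,0,0],[-0.007,-0.002,0.29,0,0,0],[-0.007,-0.002,0.3,0,0,0],[-0.007,-0.002,0.304,0,0,0],[-0.007,-0.002,0.304,0,0,0]]' && python3 -m creep '[[0,0,0,0,0,0],[0,0,0,0,0,0],[0,0,0,0,0,0],[0,0,0,0,0,0],[0,0,0,0,0,0],[0,0,0,0,0,0],[0,0,0,0,0,0],[0,0,0,0,0,0]]' 38 && python3 -m creep '[[0,0,-0.02,0,0,0],[0,0,-0.05,0,0,0],[0,0,-0.1,0,0,0],[0,0,-0.16,0,0,0],[0,0,-0.21,0,0,0],[0,0,-0.23,0,0,0],[0,0,-0.24,0,0,0],[0,0,-0.24,0,0,0]]'; python3 go.py nb,.155
```

```text
time: 17.07
eef_pos: [0.6306, -0.2373, 0.0365]
tool_rot: [0.001, 0.128, 0.992, -0.0]
contact_force: [-0.2, 0.0, 0.9]
finger_gap: 0.0779
finger_force: 0.0
time: 17.73
eef_pos: [0.6308, -0.237, 0.0359]
tool_rot: [0.0, 0.127, 0.992, -0.0]
contact_force: [-0.1, -0.3, 1.9]
finger_gap: 0.0466
finger_force: 29.9
time: 18.4
eef_pos: [0.6309, -0.2371, 0.1565]
tool_rot: [0.001, 0.128, 0.992, -0.0]
contact_force: [0.2, -0.2, -0.9]
finger_gap: 0.0467
finger_force: 29.9
[ 0.6309 -0.2371  0.1565] [ 0.2 -0.2 -0.9] 0.0467 18.4
nb,.155 [0.1576 0.4794 0.0026]
```

```bash
python3 -m creep '[[0.005,0.015,0,0,0,0],[0.016,0.05,0,0,0,0],[0.036,0.11,0,0,0,0],[0.059,0.18,0,0,0,0],[0.082,0.25,0,0,0,0],[0.105,0.32,0,0,0,0],[0.125,0.38,0,0,0,0],[0.14,0.43,0,0,0,0],[0.15,0.46,0,0,0,0],[0.155,0.48,0,0,0,0],[0.155,0.48,0,0,0,0],[0.155,0.48,0,0,0,0],[0.155,0.48,0,0,0,0]]'; python3 - <<'E'
from h import *
import cv2
st=arm.observe(); im,d=arm.snapshot("wrist"); P=cloud("wrist",d,st); cv2.imwrite("pics/w6.png",im)
q=P.reshape(-1,3)[d.ravel()>0]; q=q[np.hypot(q[:,0]-.6155,q[:,1]-.015)<.045]
b=q[(q[:,2]>.014)&(q[:,2]<.02)]; b=b[np.hypot(b[:,0]-.6155,b[:,1]-.015)>.031]
print("base",len(b),circ(b[:,:2],.0325))
E
python3 go.py nb,.0439
```

```text
time: 19.48
eef_pos: [0.616, 0.0142, 0.1548]
tool_rot: [-0.001, 0.128, 0.992, -0.0]
contact_force: [0.8, 0.6, -0.7]
finger_gap: 0.047
finger_force: 29.9
base 554 [0.6153153  0.01567404]
[0.6162 0.0138 0.155 ] [ 0.2 -0.1 -1.2] 0.0465 19.5
nb,.0439 [0.002  0.0014 0.2222]
```

View pics/w6.png

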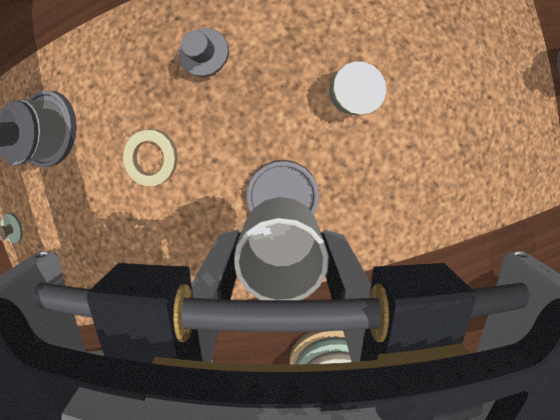

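The narrow tier, at (281,258), is over the narrow base at (283,195). Now I'll lower it.

```bash
python3 -m creep '[[0,0.003,0.02,0,0,0],[0,0.003,0.06,0,0,0],[0,0.003,0.1,0,0,0],[0,0.003,0.14,0,0,0],[0,0.003,0.17,0,0,0],[0,0.003,0.19,0,0,0],[0,0.003,0.2,0,0,0],[0,0.003,0.208,0,0,0],[0,0.003,0.214,0,0,0],[0,0.003,0.218,0,0,0],[0,0.003,0.218,0,0,0],[0,0.003,0.218,0,0,0]]'; python3 go.py nb,.0439
```

```text
time: 20.53
eef_pos: [0.6172, 0.0163, 0.0473]
tool_rot: [0.001, 0.128, 0.992, 0.0]
contact_force: [0.2, 0.2, -0.4]
finger_gap: 0.0468
finger_force: 29.9
[0.6172 0.0163 0.0473] [ 0.2  0.2 -0.4] 0.0468 20.5
nb,.0439 [ 0.0028 -0.004   0.0067]
```

```bash
python3 -m creep '[[0,-0.002,0.002,0,0,0],[0,-0.002,0.004,0,0,0],[0,-0.002,0.006,0,0,0],[0,-0.002,0.0065,0,0,0],[0,-0.002,0.0065,0,0,0]]' && python3 -m creep '[[0,0,0,0,0,0],[0,0,0,0,0,0],[0,0,0,0,0,0],[0,0,0,0,0,0],[0,0,0,0,0,0]]' 74 && python3 -m creep '[[0,0,-0.02,0,0,0],[0,0,-0.06,0,0,0],[0,0,-0.12,0,0,0],[0,0,-0.2,0,0,0],[0,0,-0.26,0,0,0],[0,0,-0.3,0,0,0],[0,0,-0.3,0,0,0]]'; python3 go.py nl,.19
```

```text
time: 20.95
eef_pos: [0.6167, 0.0153, 0.0438]
tool_rot: [0.0, 0.128, 0.992, 0.0]
contact_force: [-0.8, 0.1, 2.3]
finger_gap: 0.047
finger_force: 29.9
time: 21.37
eef_pos: [0.6163, 0.0153, 0.043]
tool_rot: [-0.0, 0.128, 0.992, 0.0]
contact_force: [-0.3, 0.2, 0.0]
finger_gap: 0.0734
finger_force: 0.0
time: 21.95
eef_pos: [0.6192, 0.0152, 0.2012]
tool_rot: [0.006, 0.128, 0.992, 0.0]
contact_force: [0.9, 0.3, 0.5]
finger_gap: 0.0739
finger_force: 0.0
[0.6192 0.0152 0.2012] [0.9 0.3 0.5] 0.0739 21.9
nl,.19 [ 0.285  -0.1463  0.0184]
```

```bash
python3 -m creep '[[0.284,-0.146,0.01,0,0,0],[0.284,-0.146,0.01,0,0,0],[0.284,-0.146,0.01,0,0,0],[0.284,-0.146,0.01,0,0,0],[0.284,-0.146,0.01,0,0,0],[0.284,-0.146,0.01,0,0,0],[0.284,-0.146,0.01,0,0,0],[0.284,-0.146,0.01,0,0,0]]' 55; python3 - <<'E'
from h import *
st=arm.observe(); im,d=arm.snapshot("wrist"); P=cloud("wrist",d,st)
q=P.reshape(-1,3)[d.ravel()>0]; q=q[(np.hypot(q[:,0]-.463,q[:,1]+.0196)<.03)]
s=q[(q[:,2]>.051)&(q[:,2]<.06)]; print("spout",len(s),s.mean(0),np.ptp(s,axis=0))
im,d=arm.snapshot("top"); P=cloud("top",d); q=P[143:193,269:319].reshape(-1,3)
t=q[(q[:,2]>.045)&(q[:,2]<.1)]; print("tier",len(t),(t.max(0)+t.min(0))/2 if len(t) else "",t[:,2].max())
E
python3 go.py nl,.043
```

```text
time: 22.62
eef_pos: [0.4617, -0.0193, 0.1883]
tool_rot: [0.0, 0.127, 0.992, 0.0]
contact_force: [0.7, -0.5, 0.4]
finger_gap: 0.0554
finger_force: 0.0
spout 487 [ 0.46253939 -0.01963984  0.05435671] [0.02365046 0.02370236 0.00527228]
tier 144 [0.61510998 0.01498939 0.05348684] 0.06193721496050497
[ 0.4617 -0.0193  0.1882] [0.8 0.3 0.3] 0.0549 22.7
nl,.043 [-2.600e-03 -1.000e-04  2.904e-01]
```

```bash
python3 -m creep '[[-0.002,-0.001,0.02,0,0,0],[-0.002,-0.001,0.07,0,0,0],[-0.002,-0.001,0.13,0,0,0],[-0.002,-0.001,0.19,0,0,0],[-0.002,-0.001,0.23,0,0,0],[-0.002,-0.001,0.26,0,0,0],[-0.002,-0.001,0.28,0,0,0],[-0.002,-0.001,0.288,0,0,0],[-0.002,-0.001,0.29,0,0,0],[-0.002,-0.001,0.29,0,0,0]]' && python3 -m creep '[[0,0,0,0,0,0],[0,0,0,0,0,0],[0,0,0,0,0,0],[0,0,0,0,0,0],[0,0,0,0,0,0],[0,0,0,0,0,0],[0,0,0,0,0,0],[0,0,0,0,0,0]]' 15 && python3 -m creep '[[0,0,-0.02,0,0,0],[0,0,-0.05,0,0,0],[0,0,-0.1,0,0,0],[0,0,-0.16,0,0,0],[0,0,-0.21,0,0,0],[0,0,-0.23,0,0,0],[0,0,-0.24,0,0,0],[0,0,-0.24,0,0,0],[0,0,-0.24,0,0,0]]'; python3 go.py nb,.16
```

```text
time: 23.55
eef_pos: [0.4621, -0.0202, 0.0436]
tool_rot: [0.0, 0.127, 0.992, 0.0]
contact_force: [1.0, -0.7, 0.2]
finger_gap: 0.055
finger_force: 0.0
time: 24.22
eef_pos: [0.4617, -0.0202, 0.0436]
tool_rot: [0.0, 0.128, 0.992, 0.0]
contact_force: [0.3, 0.5, 1.9]
finger_gap: 0.0232
finger_force: 30.0
time: 24.97
eef_pos: [0.4607, -0.02, 0.1618]
tool_rot: [-0.001, 0.128, 0.992, 0.0]
contact_force: [-0.6, 0.8, 0.2]
finger_gap: 0.0238
finger_force: 30.0
[ 0.4607 -0.02    0.1618] [-0.6  0.8  0.2] 0.0238 25.0
nb,.16 [-0.2816  0.1454  0.003 ]
```

```bash
python3 -m creep '[[-0.01,0.005,0,0,0,0],[-0.04,0.02,0,0,0,0],[-0.08,0.042,0,0,0,0],[-0.13,0.068,0,0,0,0],[-0.18,0.094,0,0,0,0],[-0.22,0.115,0,0,0,0],[-0.25,0.13,0,0,0,0],[-0.27,0.14,0,0,0,0],[-0.28,0.146,0,0,0,0],[-0.28,0.146,0,0,0,0],[-0.28,0.146,0,0,0,0],[-0.28,0.146,0,0,0,0]]'; python3 - <<'E'
from h import *
import cv2
st=arm.observe(); im,d=arm.snapshot("wrist"); P=cloud("wrist",d,st); cv2.imwrite("pics/w7.png",im)
q=P.reshape(-1,3)[d.ravel()>0]; q=q[(np.hypot(q[:,0]-.6153,q[:,1]-.0153)<.04)]
for n,lo,hi,r in (("tier",.054,.063,.0225),("lid",.130,.145,None)):
    s=q[(q[:,2]>lo)&(q[:,2]<hi)]; print(n,len(s),(s.max(0)+s.min(0))/2,np.ptp(s,axis=0))
    if r: print(circ(s[:,:2],r))
E
python3 go.py nb,.0876
```

```text
time: 25.97
eef_pos: [0.6146, 0.015, 0.1626]
tool_rot: [-0.001, 0.128, 0.992, -0.0]
contact_force: [-0.6, -0.7, -0.2]
finger_gap: 0.0233
finger_force: 30.0
tier 352 [0.60881622 0.01606859 0.05725922] [0.0333359  0.04715119 0.00621244]
[0.61582461 0.0159494 ]
lid 1604 [0.61468476 0.01670474 0.13964218] [0.04582635 0.04454702 0.01062682]
[0.6146 0.0149 0.163 ] [-0.2 -0.4 -0.9] 0.0232 26.0
nb,.0876 [-1.500e-03 -1.000e-04  1.508e-01]
```

View pics/w7.png

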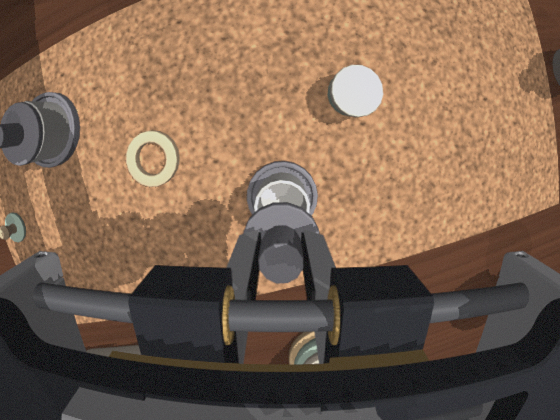

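The narrow lid disc, at (282,238), is held level over its tier at (282,200), within about 1 mm. Now I'll lower it.

```bash
python3 -m creep '[[-0.002,0,0.02,0,0,0],[-0.002,0,0.05,0,0,0],[-0.002,0,0.08,0,0,0],[-0.002,0,0.1,0,0,0],[-0.002,0,0.113,0,0,0],[-0.002,0,0.121,0,0,0],[-0.002,0,0.128,0,0,0],[-0.002,0,0.135,0,0,0],[-0.002,0,0.14,0,0,0],[-0.002,0,0.144,0,0,0],[-0.002,0,0.147,0,0,0],[-0.002,0,0.149,0,0,0],[-0.002,0,0.149,0,0,0]]'; python3 go.py nb,.0876
```

```text
time: 27.1
eef_pos: [0.6163, 0.0148, 0.0887]
tool_rot: [0.0, 0.128, 0.992, 0.0]
contact_force: [0.3, 0.6, -1.0]
finger_gap: 0.0236
finger_force: 30.0
[0.6163 0.0148 0.0887] [ 0.3  0.6 -1. ] 0.0236 27.1
nb,.0876 [ 0.0019 -0.0008  0.0022]
```

```bash
python3 -m creep '[[0.001,0,0.001,0,0,0],[0.001,0,0.002,0,0,0],[0.001,0,0.003,0,0,0],[0.001,0,0.003,0,0,0]]' && python3 -m creep '[[0,0,0,0,0,0],[0,0,0,0,0,0],[0,0,0,0,0,0],[0,0,0,0,0,0]]' 50 && python3 -m creep '[[0,0,-0.02,0,0,0],[0,0,-0.06,0,0,0],[0,0,-0.12,0,0,0],[0,0,-0.18,0,0,0],[0.1,0.05,-0.2,0,0,0],[0.2,0.1,-0.2,0,0,0],[0.25,0.2,-0.2,0,0,0],[0.3,0.3,-0.2,0,0,0],[0.3,0.4,-0.2,0,0,0],[0.3,0.4,-0.2,0,0,0],[0.3,0.4,-0.2,0,0,0],[0.3,0.4,-0.2,0,0,0]]'; python3 - <<'E'
from h import *
import cv2
im,d=arm.snapshot("top"); cv2.imwrite("pics/top2.png",im); P=cloud("top",d); q=P.reshape(-1,3)[d.ravel()>0]
for n,c,r in (("w",(.471,-.2245),.034),("n",(.6153,.0153),.025)):
    t=q[np.hypot(q[:,0]-c[0],q[:,1]-c[1])<r]
    s=t[(t[:,2]>.061)&(t[:,2]<.072)]; p=t[(t[:,2]>.094)&(t[:,2]<.11)]
    print(n,len(s),s[:,2].mean(),len(p),p.mean(0),"plane",np.linalg.lstsq(np.c_[s[:,:2]-c,np.ones(len(s))],s[:,2],rcond=None)[0])
E
```

```text
time: 27.43
eef_pos: [0.616, 0.0149, 0.0877]
tool_rot: [0.0, 0.128, 0.992, 0.0]
contact_force: [-0.9, -0.4, 0.2]
finger_gap: 0.0232
finger_force: 30.0
time: 27.77
eef_pos: [0.6158, 0.015, 0.0871]
tool_rot: [-0.0, 0.128, 0.992, 0.0]
contact_force: [0.4, 0.2, -0.4]
finger_gap: 0.0466
finger_force: 0.0
time: 28.77
eef_pos: [0.5205, 0.2502, 0.188]
tool_rot: [0.0, 0.125, 0.992, 0.001]
contact_force: [-0.2, -1.4, -1.1]
finger_gap: 0.0502
finger_force: 0.0
w 683 0.06581655603289338 121 [ 0.47154337 -0.2244116   0.09768939] plane [-0.00648296 -0.00679422  0.06583522]
n 287 0.06578597699204701 111 [0.6166072  0.01455192 0.09777673] plane [0.01094956 0.00072308 0.06580221]
```

View pics/top2.png

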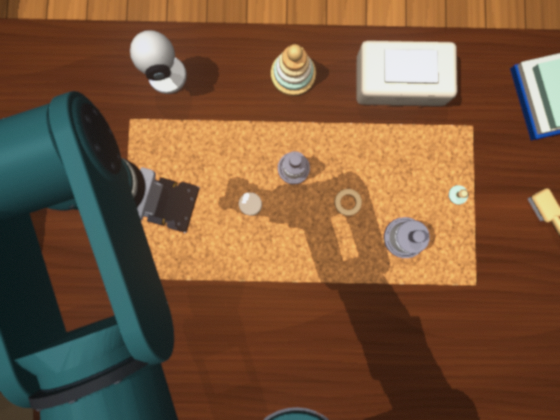

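Both dispensers, at (407,237) and (294,165), are closed and level with their disc tops at 0.066 m. The jar, teether and soother stand where they were; the arm hides the bottle in this view, but the arm passed well above it.

```bash
python3 -c "
from bench import arm
print(arm.finish_job())"
```

```text
the job is handed in; nothing more can be done
None
```

Both formula dispensers are reassembled and the job is handed in at about 29 s: each tier is inside its base's rim, each lid is level and fully home, and nothing else was touched (the bottle was hidden in the last picture).

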